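# Unlock the peg puzzle drawer and hold the key turned

## Robot

A 6-joint arm with a two-finger parallel gripper is mounted at the origin on the work surface. World frame = base frame: x ahead of the robot, y to its left, z up, the work surface at z = 0. Lengths are in m, angles in rad, forces in N, time in s.
With the tool pointing down it reaches from about 0.3 to 0.825 m from the base axis. Payload 5.4 kg.
Tool frame: the origin (TCP) lies midway between the tips of the shut fingers; the grasp point (between the pads) lies 19 mm behind it; z points along the fingers, y is the line along which they close (so a half turn about z gives the same grasp; the last joint's range is limited). The gripper opens to 92 mm and grips with 3 to 60 N. Pads are 20 mm wide; open, the fingers measure 128 mm over their backs; the gripper's body (75 mm by 189 mm) begins 69 mm behind the grasp point.
Start: joints at [0.916, 0.158, 1.597, -0, 1.386, -0.21], TCP at [0.247, 0.519, 0.215] pointing down, gripper open.
Joint ranges: [-2.91, 2.91], [-0.94, 2.29], [0.18, 2.7], [-1.29, 4.43], [0.17, 2.64], [-3, 3]. Speed limits (rad/s): [2.57, 2.57, 3.14, 3.14, 3.14, 3.14].

## Interface

Orientations are given as a unit quaternion [w, x, y, z].
In Python, from rig import observe, camera, get_calibration, sign_off gives the robot as it stands.
- The arm moves only by the shell command python3 -m handwheel 'ROWS'. ROWS is JSON, a list of rows, each a list of 7 numbers: the shift along the world's x, y, z in mm, then the turn, a rotation vector about the world's x, y, z in units of 5 degrees (1.0 is 5 degrees), then the gripper's target within -1 to 1 (fully open at 1, half-way at 0, shut at -1). In form: [[x, y, z, rx, ry, rz, jaw], ...]. A call has exactly 5 rows; each row shifts and turns the commanded pose from where the row before left it; what a row does not reach is not made up. A row lasts 1/10 s, in which the tool goes at most 50 mm and 8.59 degrees, less where a joint would pass 70% of its speed; a pose out of reach is approached as far as the arm can. A call with a gripper value outside its range is refused whole. The fingers move at their own pace and stop on an object; the grip force is fixed at half the most. Time passes only in rows, so rows that do not move let the fingers close, or fill a call up. It gives the time, the measured TCP pose, the force, the opening and the grip force at its end, in the units of the state.
- observe(): the state, without advancing time (a new reading comes with each control period).
- camera(name): name is "scene" or "top" or "wrist"; returns the picture (480x640x3 uint8, red, green, blue); there is no depth.
- get_calibration(name): a dict with "mtx" (3x3 intrinsics, pixels), "R" (3x3) and "t" (3): a world point X has camera coordinates R X + t. Camera axes: x right, y down, z forward; pixel columns grow to the right and rows downward; lengths in m; the calibration is good to about 2 mm. A picture is of the moment at which its call begins: read the wrist's pose just before it. get_calibration takes no time and is no camera call; for the wrist camera it gives the pose at the moment of the call.
- sign_off(): hands the job in; it is judged then, once.
The state is a dict: "time": time; "joints": joint angles; "dq": joint speeds; "effort": joint torques, N m; "tcp_pos": TCP position; "ee_rot": TCP orientation; "force": force on the tool from outside, world axes, zero at the start; "wrist_torque": the same for the moment, N m; "gripper_width": finger opening in m; "grasp_force": force on a finger pad.
Only numpy, scipy, OpenCV 4.12 (cv2) and the standard library are available. Lean on these libraries where they do the work, as an engineer would, in place of code of your own. Each camera call takes 0.05 s, during which the arm holds its last target. There are 200 camera calls.

## Task

Take the red-topped brass key from its wooden block, put it into the brass lock on top of the peg puzzle box and wiggle it down past the lock's two sticky discs until its collar sits on the lock plate. Then turn it clockwise a full quarter turn, so that the drawer springs open, and finish while still holding the key turned against its spring, so that the bolt stays back while I lift the drawer out. Leave the owl, the ball, the two tiles and the mallet where they are.

Things in the scene. Friction and masses are not known exactly. Their poses are not given: they have to be found in the camera images.
- key_bow (a point): Centre of the key's red disc head: 40 mm across, 10 mm thick, to be pinched across its thickness. The key stands upright, bit down, in the key block, resting on its collar. Axes: z up the shank, x along the width of head and bit, y across the thickness (grip along y). The head's lower edge is 20 mm below this point, the bit's tip 56.5 mm. The same key after a half turn about z. Weighs about 60 g.
- key_collar (a point): On the key's axis, underside of its brass collar (28 mm disc, 4 mm thick), 32 mm below the head's centre; lies on point keyhole when the key is fully home. Below it a round shank of 8 mm, 17.5 mm long, then the flat bit: 16 mm wide along x, 4 mm thick along y, 7 mm tall, its lower edge rounded. Tip 24.5 mm below the collar.
- key_block: Brown wooden block 90 (x) by 60 (y) by 36 mm high, fixed to the table, left or right of the peg puzzle box. In its middle a slot 19 by 11 mm along x, 30 mm deep, in which the key stands; lift the key 30 mm straight up to clear it. Origin at the centre of its underside.
- peg_box: Peg puzzle box, fixed to the table: 220 mm deep (x), 260 wide (y), 100 high; its white top board overhangs to 236 by 276 mm. Origin at the centre of its underside, x from drawer front to back, z up. Drawer and turned pull face -x. Pegs 22 mm tall begin 65 mm behind the lock; the walnut ball and one tile lie at the back of the top.
- keyhole (a point): Centre of the keyhole's round 19 mm mouth, at the top face of the brass lock plate (90 mm along x, 40 mm wide), 102 mm above the table; axes as peg_box. Inside, the keyway's width lies along x (locked plug), but see lock_discs. The key travels 24.5 mm from the tip at the plate's top to home, collar on the plate; then it turns about the vertical line through this point.
- lock_plug (a joint): Turn of the lock's plug in rad: 0 = locked, grows clockwise seen from above, stop at 1.6 (a quarter turn). A spring turns it back unless it is held, with 0.03 N m at the start and 0.1 N m at the end. The key engages it only near home, below the discs, and runs up to 0.2 rad ahead of it (play, grip), so turn until the stop is felt. Its bolt frees the drawer at about 1.1 rad.
- peg_drawer (a joint): Opening of the peg puzzle box's drawer in m: 0 = shut (up to 0.002 while locked), 0.085 = sprung out halfway, towards the box's -x. A spring pushes it out in about a second once the bolt is drawn.
- owl_mid (a point): Bystander: painted wooden owl rattle standing on the table, 54 mm across and 97 mm tall; this is its middle, 48 mm up. It stands on the other side of the box from the key block.
- walnut_center (a point): Bystander: centre of the walnut ball, 44 mm across, resting in a low turned ring on the back of the box's top.
- tile_a: Bystander: orange hexagon tile, 60 mm across corners, 9 mm thick, on the back of the box's top. Origin at the centre of its underside.
- tile_b: Bystander: orange hexagon tile, 60 mm across corners, 9 mm thick, on the table. Origin at the centre of its underside.
- mallet_mid (a point): Bystander: xylophone mallet with a red bead, 215 mm long along its x, lying on the table; the middle of its handle, 9 mm up.
- lock_discs (a point): Top of the upper of two stiff steel discs in the lock, 5 mm and 12 mm below the plate's top, 4 mm thick, each with a 5.8 mm keyway, stuck askew of the box's x by 0.3 to 0.5 rad: upper one clockwise (from above), lower one anticlockwise. Press lightly (5 to 10 N) and twist the key to and fro: it drops into each in line within 0.1 rad and drags it along; below them the plug's keyway lies along x.
Mind the look-alikes: they are no part of the job. Of the things that look like the part that bears key_bow, the smallest one is meant.

How it is judged:
On the way, in this order (a step that is already met when the one before it is completed fails the run):
1. the key is fully home in the lock, not yet turned (z of key_collar in the frame of keyhole below 0.0025 m and horizontal distance between key_collar and keyhole below 0.003 m and angle between key_bow's own z axis and vertical below 0.12 rad and value of joint lock_plug below 0.35 rad), for 0.1 s.
2. the key is turned a quarter clockwise and the drawer has sprung open (z of key_collar in the frame of keyhole below 0.0025 m and horizontal distance between key_collar and keyhole below 0.003 m and angle between key_bow's own z axis and vertical below 0.12 rad and value of joint lock_plug above 1.25 rad and value of joint peg_drawer above 0.06 m), for 0.2 s.
At the end, for the whole second after the job is handed in: The key is fully home (collar within 2.5 mm of the lock plate, within 3 mm of the keyhole's centre, upright within 0.12 rad), the plug is turned clockwise by more than 1.25 rad, the drawer has sprung out by more than 60 mm, and the fingers still hold the key (more than 1 N) (all of step 2 and contact force between the fingers and key above 1 N); the arm keeps its last pose, push and grip.
It fails at once if the owl rattle is disturbed (moved more than 25 mm) (distance of owl_mid from where it was at the start of the episode above 0.025 m).
It fails at once if the walnut ball is disturbed (moved more than 25 mm) (distance of walnut_center from where it was at the start of the episode above 0.025 m).
It fails at once if the orange tile on the box is disturbed (moved more than 25 mm) (distance of tile_a from where it was at the start of the episode above 0.025 m).
It fails at once if the orange tile on the table is disturbed (moved more than 25 mm) (distance of tile_b from where it was at the start of the episode above 0.025 m).
It fails at once if the mallet is disturbed (moved more than 25 mm) (distance of mallet_mid from where it was at the start of the episode above 0.025 m).
It also fails if it takes over 58 s, if anything falls off the work surface, if the arm or the gripper's body presses on something with over 40 N, if the wrist force passes 120 N, or if a joint passes its speed limit or range.

## Working session

There is one attempt and no reset: what is moved stays moved. The work goes in short steps, Python scripts to look and compute and a shell command to move; the robot and the scene stay as the last step left them, time stands still between calls to the robot, and variables do not carry over. Pictures are saved under pics/ and viewed, at most 10 in all, crops included, and the job is handed in when it is done.

```bash
ls; mkdir -p pics; python3 - <<'E'
from rig import *
import cv2,numpy as np
s=camera("scene");t=camera("top")
cv2.imwrite("pics/scene0.png",s[:,:,::-1]);cv2.imwrite("pics/top0.png",t[:,:,::-1])
for n in("scene","top"):
    c=get_calibration(n);R=np.array(c["R"]);print(n,np.round(c["mtx"],1).tolist(),np.round(R,3).tolist(),np.round(-R.T@np.array(c["t"]),3))
o=observe();print(o)
E
```

```text
pics
scene [[526.8, 0.0, 319.3], [0.0, 526.8, 245.2], [0.0, 0.0, 1.0]] [[0.199, 0.98, 0.007], [0.848, -0.169, -0.503], [-0.492, 0.106, -0.864]] [ 1.042 -0.049  0.994]
top [[547.5, 0.0, 314.9], [0.0, 547.5, 248.9], [0.0, 0.0, 1.0]] [[-0.017, -1.0, -0.005], [-0.997, 0.018, -0.079], [0.079, 0.004, -0.997]] [0.433 0.079 1.262]
{'time': 0.1, 'joints': array([ 9.15886825e-01,  1.58996158e-01,  1.59809517e+00,  9.16367341e-06,
        1.38619257e+00, -2.10092604e-01]), 'dq': array([ 0.00012259, -0.00184067, -0.00218631,  0.00036179, -0.0009625 ,
        0.0002713 ]), 'effort': array([-5.44394243e-04, -3.86499882e+01, -3.22961211e+01,  7.03957560e-02,
        3.38760449e-02, -8.66049777e-05]), 'tcp_pos': array([0.24708186, 0.51858607, 0.21371726]), 'ee_rot': array([-3.58526241e-04,  2.20580132e-01,  9.75368489e-01, -7.65872450e-04]), 'force': array([-0.2643221 ,  1.28180257, -0.41830704]), 'wrist_torque': array([ 0.04770373,  0.03456022, -0.07249438]), 'grasp_force': 0.0, 'gripper_width': 0.0920910057214951}
```

View pics/scene0.png

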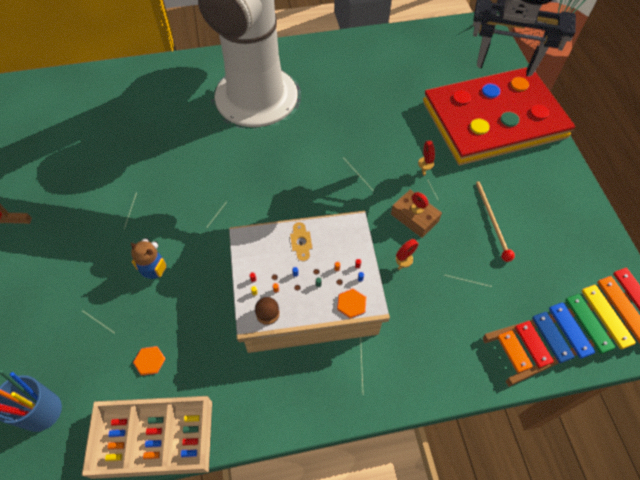

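View pics/top0.png

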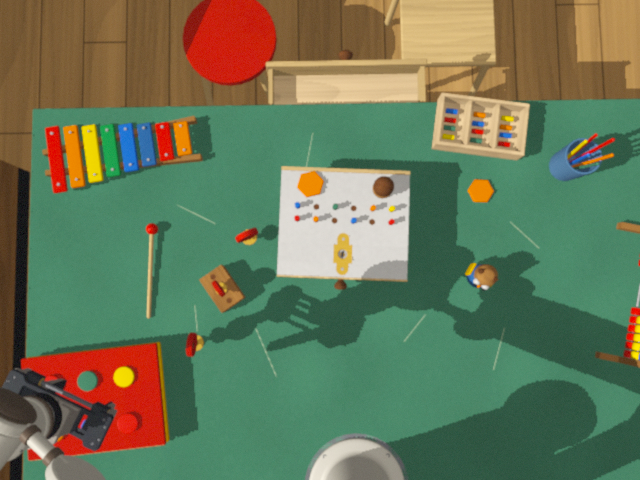

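Scene view: the box is centred near (308,280) with the lock plate at (301,240). The block with the smallest key is at (417,213), with its red head at (420,202). In the top view the key head is at (218,288) and the lock at (343,254). The other two keys, at (247,236) and (194,344), are the look-alikes.

```bash
cat > h.py <<'E'
from rig import *
import cv2,numpy as np
def ray(n,uv,c=None):
    c=c or get_calibration(n);R=np.array(c["R"]);K=np.array(c["mtx"])
    d=R.T@np.linalg.inv(K)@np.array([uv[0],uv[1],1.]);return -R.T@np.array(c["t"]),d/np.linalg.norm(d)
def plane(n,uv,z,c=None):
    o,d=ray(n,uv,c);return o+d*(z-o[2])/d[2]
def tri(rs):
    A=sum(np.eye(3)-np.outer(d,d) for o,d in rs);b=sum((np.eye(3)-np.outer(d,d))@o for o,d in rs);return np.linalg.solve(A,b)
def blobs(m,amin=20):
    n,l,s,c=cv2.connectedComponentsWithStats(m.astype(np.uint8)*255)
    return [(l==i,s[i,4],c[i]) for i in range(1,n) if s[i,4]>=amin]
def rectpts(m):return cv2.minAreaRect(np.argwhere(m)[:,::-1].astype(np.float32))
def hsv(im):return [x.astype(int) for x in cv2.split(cv2.cvtColor(im,cv2.COLOR_RGB2HSV))]
E
python3 - <<'E'
from h import *
im={"top":cv2.imread("pics/top0.png")[:,:,::-1].copy(),"scene":cv2.imread("pics/scene0.png")[:,:,::-1].copy()}
roi={"top":((270,160,420,290),(195,260,250,315)),"scene":((220,205,395,355),(385,185,450,240))}
for n in im:
    h,s,v=hsv(im[n]);Y,X=np.mgrid[:480,:640]
    inn=lambda r:(X>r[0])&(X<r[2])&(Y>r[1])&(Y<r[3])
    b,k=roi[n]
    w=max(blobs((s<40)&(v>110)&inn(b)),key=lambda q:q[1]);r=rectpts(w[0])
    print(n,"white",[np.round(plane(n,p,.1)[:2],3) for p in cv2.boxPoints(r)])
    br=max(blobs((h>15)&(h<32)&(s>100)&inn(b)&(Y<340)&cv2.erode(cv2.morphologyEx(w[0].astype(np.uint8),cv2.MORPH_CLOSE,np.ones((45,45))),np.ones((9,9))).astype(bool)),key=lambda q:q[1]);r=rectpts(br[0])
    print("plate",br[1],r[0],plane(n,r[0],.102),[np.round(plane(n,p,.102)[:2],3) for p in cv2.boxPoints(r)])
    x,y=map(int,r[0]);print(v[y-6:y+7,x-6:x+7])
    rd=max(blobs(((h<6)|(h>174))&(s>170)&(v>60)&inn(k)),key=lambda q:q[1]);print("red",rd[1],rd[2],rectpts(rd[0]),plane(n,rd[2],.068))
    bl=max(blobs((h>5)&(h<20)&(s>80)&inn(k)),key=lambda q:q[1]);print("block",bl[1],[np.round(plane(n,p,.036)[:2],3) for p in cv2.boxPoints(rectpts(bl[0]))])
    x0,y0,x1,y1=k;cv2.imwrite(f"pics/c_{n}.png",cv2.resize(np.hstack([cv2.resize(im[n][y0:y1,x0:x1],(60,60)),im[n][[(240),(254)][n=="top"]-30:[(240),(254)][n=="top"]+30,[(301),(343)][n=="top"]-30:[(301),(343)][n=="top"]+30]])[:,:,::-1],None,fx=6,fy=6))
E
```

```text
top white [array([0.473, 0.166]), array([0.698, 0.155]), array([ 0.682, -0.126]), array([ 0.458, -0.111])]
plate 464 (342.5, 253.0) [0.5156881  0.02496593 0.102     ] [array([0.557, 0.042]), array([0.556, 0.006]), array([0.475, 0.008]), array([0.476, 0.044])]
[[220 219 219 220 220 220 220 220 221 221 222 221 222]
 [221 219 220 218 217 213 213 215 217 220 220 220 220]
 [221 222 220 212 201 198 199 201 213 221 223 222 222]
 [221 221 211 190 183 186 181 171 189 210 223 223 223]
 [218 213 189 161 171 165 138 136 169 198 213 212 214]
 [216 202 168 142 156 134  97 115 167 192 208 213 216]
 [218 195 158 142 148 120  86 127 171 189 199 218 221]
 [218 198 160 141 146 118  85 132 166 187 197 217 223]
 [220 202 166 145 137 109  86 139 171 190 204 218 224]
 [220 212 189 157 132 107 104 151 184 195 211 220 221]
 [220 218 210 183 152 129 130 172 194 206 216 221 220]
 [221 221 220 210 193 176 170 190 202 213 218 220 222]
 [218 220 219 218 214 207 205 209 215 219 220 219 221]]
red 75 [217.92       288.01333333] ((217.8400115966797, 288.1200256347656), (16.0, 4.800000190734863), 53.13010025024414) [0
[... 701 characters left out ...]
5 219 211 183 155 106  81  86  93  97  97 113 150]
 [210 215 215 180 151 104  65  69  95 103 107 127 171]
 [208 209 200 187 160 119  75  67  97 119 129 157 189]
 [213 206 197 201 183 156 104  98 127 154 162 190 207]
 [218 217 210 213 204 191 162 156 175 189 194 208 207]
 [214 210 211 209 214 208 201 201 206 205 206 216 212]
 [212 214 215 211 213 212 211 214 214 212 209 213 207]
 [216 215 213 213 209 214 214 214 212 215 213 211 211]]
red 163 [419.78527607 199.79141104] ((419.7500305175781, 199.74998474121094), (16.263456344604492, 11.31370735168457), 45.0) [0.44660435 0.29840313 0.068     ]
block 1193 [array([0.442, 0.233]), array([0.383, 0.298]), array([0.471, 0.35 ]), array([0.525, 0.286])]
```

```bash
python3 -m handwheel '[[20,-22,0,0,0,1.2,1],[20,-22,0,0,0,1.2,1],[20,-22,0,0,0,1.2,1],[20,-22,0,0,0,1.2,1],[20,-22,0,0,0,1.2,0]]'; python3 -m handwheel '[[20,-22,0,0,0,1.2,0],[20,-22,0,0,0,1.2,0],[20,-22,0,0,0,1.2,0],[20,-22,0,0,0,1.2,0],[19,-24,0,0,0,1.1,0]]'
python3 -m handwheel '[[0,0,0,0,0,0,0],[0,0,0,0,0,0,0],[0,0,0,0,0,0,0],[0,0,0,0,0,0,0],[0,0,0,0,0,0,0]]'
python3 - <<'E'
from h import *
c=get_calibration("wrist");im=camera("wrist");cv2.imwrite("pics/w1.png",im[:,:,::-1])
R=np.array(c["R"]);np.savez("w1.npz",R=R,t=c["t"],mtx=c["mtx"]);print(-R.T@np.array(c["t"]),R[2])
E
```

```text
time: 0.6
tcp_pos: [0.3478, 0.4079, 0.2141]
ee_rot: [-0.0, -0.042, 0.999, -0.0]
force: [0.5, 0.0, -0.9]
gripper_width: 0.0858
grasp_force: 0.0
time: 1.1
tcp_pos: [0.4469, 0.296, 0.2142]
ee_rot: [-0.0, -0.295, 0.956, 0.0]
force: [-0.8, -0.7, -0.5]
gripper_width: 0.0468
grasp_force: 0.0
time: 1.6
tcp_pos: [0.4459, 0.2977, 0.2146]
ee_rot: [-0.0, -0.293, 0.956, 0.0]
force: [-0.1, 0.2, 0.2]
gripper_width: 0.0461
grasp_force: 0.0
[0.3811033  0.25485731 0.38399313] [ 0.2274546   0.15242257 -0.96178572]
```

View pics/w1.png

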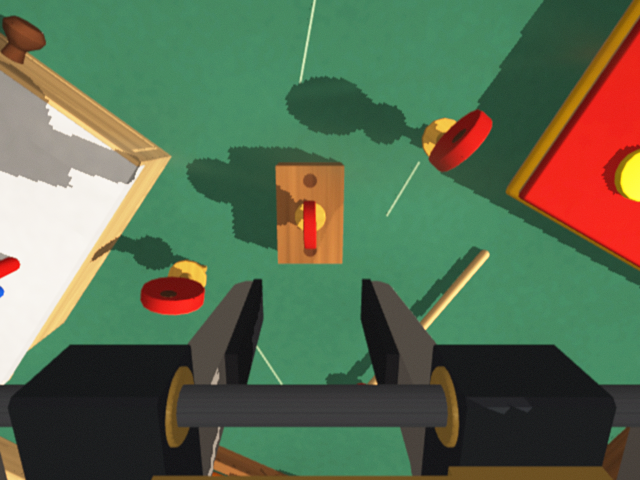

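Wrist view: the block is centred at (310,213), and the key head is upright at (309,226) between the fingers' line. Both look-alikes are well clear.

```bash
python3 - <<'E'
from h import *
c=dict(np.load("w1.npz"));im=cv2.imread("pics/w1.png")[:,:,::-1].copy();h,s,v=hsv(im)
Y,X=np.mgrid[:480,:640];a=(X>260)&(X<360)&(Y>155)&(Y<275)
rd=max(blobs(((h<6)|(h>174))&(s>170)&(v>60)&a),key=lambda q:q[1])
r=rectpts(rd[0]);print(rd[1:],r,plane(0,r[0],.068,c))
bx=cv2.boxPoints(r);print([plane(0,p,.068,c)[:2].round(4) for p in bx])
nb=~((h>40)&(h<95))&a
bl=max(blobs(nb&(v>80)),key=lambda q:q[1]);q=cv2.boxPoints(rectpts(bl[0]));P=np.array([plane(0,p,.036,c)[:2] for p in q]);print(P.round(4),P.mean(0))
for i in range(4):
    d=P[(i+1)%4]-P[i];print(np.linalg.norm(d),np.degrees(np.arctan2(d[1],d[0])))
br=[b for b in blobs((h>18)&(h<32)&(s>110)&a)];print([(b[1],b[2],plane(0,b[2],.040,c)) for b in br])
pts=np.argwhere(rd[0])
for y in range(205,252,6):
    xs=pts[pts[:,0]==y][:,1]
    if len(xs):print(y,xs.min(),xs.max())
o=observe();w=o["ee_rot"];print("tool y yaw",np.degrees(2*np.arctan2(w[2],w[1])-np.pi/2))
o2,d2=ray("scene",(419.785,199.79));o3,d3=ray("top",(217.9,288));o1,d1=ray(0,r[0],c);print(tri([(o1,d1),(o2,d2),(o3,d3)]))
E
```

```text
(np.int32(550), array([309.32181818, 224.89818182])) ((309.5, 224.5), (47.0, 11.0), 90.0) [0.44588492 0.29613996 0.068     ]
[array([0.4322, 0.2815]), array([0.4272, 0.2889]), array([0.4601, 0.3113]), array([0.4652, 0.3036])]
[[0.4229 0.2444]
 [0.3894 0.294 ]
 [0.465  0.3476]
 [0.5011 0.2943]] [0.44461977 0.29504665]
0.05988280052662616 124.04780089410974
0.09269579056478264 35.33049358595965
0.06431864215682224 -55.93583974300193
0.09272098686689226 -147.41119125158028
[(np.int32(29), array([300.27586207, 209.55172414]), array([0.44490052, 0.28540796, 0.04      ])), (np.int32(179), array([319.60893855, 216.15642458]), array([0.44024273, 0.30298906, 0.04      ])), (np.int32(45), array([300.26666667, 222.73333333]), array([0.45490466, 0.29204308, 0.04      ])), (np.int32(53), array([315., 263.]), array([0.4790442 , 0.32437434, 0.04      ]))]
205 304 314
211 304 314
217 304 314
223 304 315
229 304 315
235 304 315
241 304 315
247 305 315
tool y yaw 124.06445561256872
[0.44639326 0.29694795 0.06789671]
```

```bash
python3 -m handwheel '[[0,-1,-30,0,0,0,0],[0,0,-40,0,0,0,0],[0,0,-40,0,0,0,0],[0,0,-30,0,0,0,0],[0,0,-15,0,0,0,0]]'; python3 -m handwheel '[[0,0,-10,0,0,0,0],[0,0,0,0,0,0,0],[0,0,0,0,0,0,-1],[0,0,0,0,0,0,-1],[0,0,0,0,0,0,-1]]';python3 -m handwheel '[[0,0,0,0,0,0,-1],[0,0,0,0,0,0,-1],[0,0,0,0,0,0,-1],[0,0,0,0,0,0,-1],[0,0,0,0,0,0,-1]]'
```

```text
time: 2.15
tcp_pos: [0.4442, 0.2955, 0.0566]
ee_rot: [-0.002, -0.293, 0.956, -0.0]
force: [-0.2, 0.3, 0.1]
gripper_width: 0.0458
grasp_force: 0.0
time: 2.65
tcp_pos: [0.4474, 0.2964, 0.0509]
ee_rot: [0.001, -0.293, 0.956, 0.0]
force: [0.6, 0.3, 0.7]
gripper_width: 0.0239
grasp_force: 0.0
time: 3.15
tcp_pos: [0.4467, 0.2961, 0.05]
ee_rot: [0.0, -0.293, 0.956, -0.0]
force: [-0.3, -0.3, 3.8]
gripper_width: 0.0098
grasp_force: 30.0
```

```bash
python3 -m handwheel '[[0,0,10,0,0,0,-1],[0,0,15,0,0,0,-1],[0,0,25,0,0,0,-1],[0,0,35,0,0,0,-1],[0,0,35,0,0,0,-1]]'; python3 -m handwheel '[[0,0,30,0,0,0,-1],[2,-20,0,0,0,-0.5,-1],[3,-30,0,0,0,-1,-1],[3,-33,0,0,0,-1,-1],[3,-33,0,0,0,-1,-1]]'; python3 -m handwheel '[[3,-33,0,0,0,-1,-1],[3,-33,0,0,0,-1,-1],[3,-33,0,0,0,-1,-1],[2,-33,0,0,0,-0.5,-1],[1,-21,0,0,0,-0.46,-1]]';python3 -m handwheel '[[0,0,0,0,0,0,-1],[0,0,0,0,0,0,-1],[0,0,0,0,0,0,-1],[0,0,0,0,0,0,-1],[0,0,0,0,0,0,-1]]'
python3 - <<'E'
from h import *
o=observe();c=get_calibration("wrist");im=camera("wrist");cv2.imwrite("pics/w2.png",im[:,:,::-1])
R=np.array(c["R"]);np.savez("w2.npz",R=R,t=c["t"],mtx=c["mtx"],tcp=o["tcp_pos"],q=o["ee_rot"]);print(-R.T@np.array(c["t"]),o["tcp_pos"],o["joints"])
E
```

```text
time: 3.65
tcp_pos: [0.4459, 0.2958, 0.1715]
ee_rot: [-0.0, -0.293, 0.956, -0.0]
force: [-0.3, 0.6, 0.2]
gripper_width: 0.0098
grasp_force: 30.0
time: 4.15
tcp_pos: [0.4572, 0.179, 0.2007]
ee_rot: [0.0, -0.142, 0.99, -0.0]
force: [0.8, -0.4, -2.1]
gripper_width: 0.0097
grasp_force: 30.0
time: 4.65
tcp_pos: [0.4694, 0.025, 0.2007]
ee_rot: [0.0, 0.03, 1.0, -0.0]
force: [0.3, 0.3, -0.6]
gripper_width: 0.0098
grasp_force: 30.0
time: 5.15
tcp_pos: [0.4693, 0.0278, 0.1996]
ee_rot: [-0.0, 0.028, 1.0, 0.0]
force: [-0.7, -0.2, -0.5]
gripper_width: 0.0097
grasp_force: 30.0
[0.39148245 0.0323091  0.36905583] [0.46929968 0.02782177 0.19962313] [-1.98740277e-01 -1.07973226e-01  1.89857179e+00  9.57513772e-05
  1.35116536e+00 -1.71377871e+00]
```

View pics/w2.png

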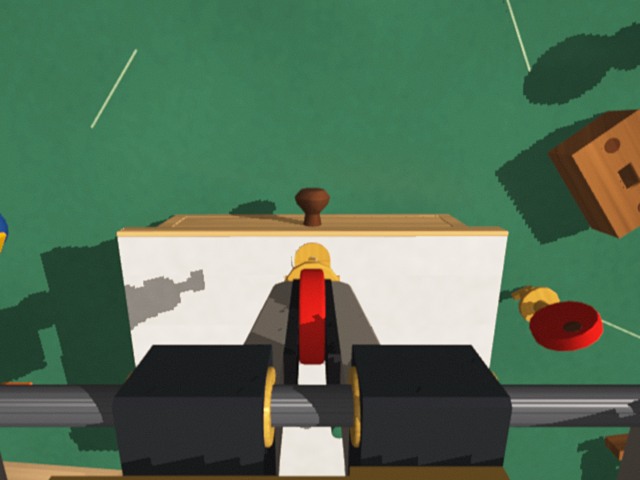

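Wrist view: image up is -x, and the held key at (312,315) hides the lock. I'll move 90 mm in +x so that the hole is clear of the key.

```bash
python3 -m handwheel '[[30,0,0,0,0,0,-1],[30,0,0,0,0,0,-1],[25,0,0,0,0,0,-1],[5,0,0,0,0,0,-1],[0,0,0,0,0,0,-1]]';python3 -m handwheel '[[0,0,0,0,0,0,-1],[0,0,0,0,0,0,-1],[0,0,0,0,0,0,-1],[0,0,0,0,0,0,-1],[0,0,0,0,0,0,-1]]'
python3 - <<'E'
from h import *
o=observe();c=get_calibration("wrist");im=camera("wrist");cv2.imwrite("pics/w3.png",im[:,:,::-1])
R=np.array(c["R"]);np.savez("w3.npz",R=R,t=c["t"],mtx=c["mtx"],tcp=o["tcp_pos"],q=o["ee_rot"]);print(o["tcp_pos"],o["ee_rot"])
def px(p):
    q=np.array(c["mtx"])@(R@np.array(p)+np.array(c["t"]));return (q[:2]/q[2]).round(1)
print("hole expect",px([.516,.0255,.102]),"key tip expect",px(o["tcp_pos"]+[0,0,.019-.0565]))
print("plate -x+x",px([.471,.0255,.102]),px([.561,.0255,.102]))
E
```

```text
time: 5.7
tcp_pos: [0.5593, 0.0273, 0.1992]
ee_rot: [-0.001, 0.028, 1.0, 0.0]
force: [-0.8, 0.5, -0.6]
gripper_width: 0.01
grasp_force: 30.0
time: 6.2
tcp_pos: [0.5592, 0.027, 0.1998]
ee_rot: [0.0, 0.029, 1.0, -0.0]
force: [0.3, 0.9, -0.6]
gripper_width: 0.0099
grasp_force: 30.0
[0.55923184 0.02701504 0.19976076] [ 9.71606747e-05  2.86857249e-02  9.99588475e-01 -5.33480088e-06]
hole expect [305.5 181.1] key tip expect [311.4 272.6]
plate -x+x [301.1 111.1] [309.4 244.8]
```

View pics/w3.png

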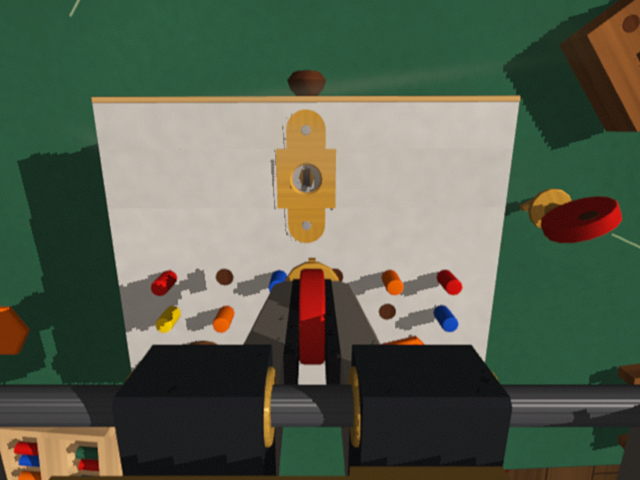

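Wrist view: the hole is clearly visible at about (306,179) on the plate, with screws at (305,129) and (306,226). The held key is at (312,315).

```bash
python3 - <<'E'
from h import *
c=dict(np.load("w3.npz"));im=cv2.imread("pics/w3.png")[:,:,::-1].copy();h,s,v=hsv(im);Y,X=np.mgrid[:480,:640]
R,t,K=c["R"],c["t"],c["mtx"];tcp=c["tcp"];q=c["q"];yaw=2*np.arctan2(q[2],q[1])-np.pi
def px(p):
    z=K@(R@np.array(p)+t);return z[:2]/z[2]
a=(X>265)&(X<345)&(Y>105)&(Y<250)
pl=max(blobs((h>14)&(h<32)&(s>110)&a),key=lambda b:b[1])[0]
cs,hi=cv2.findContours(pl.astype(np.uint8),cv2.RETR_CCOMP,cv2.CHAIN_APPROX_NONE)
for i,k in enumerate(cs):
    if len(k)>20:
        e=cv2.fitEllipse(k) ;r=cv2.minAreaRect(k);print("outer" if hi[0][i][3]<0 else "hole",len(k),np.round(e,2) if 0 else e,plane(0,e[0],.102,c),plane(0,r[0],.102,c))
        if hi[0][i][3]<0:
            P=np.array([plane(0,p[0].astype(float),.102,c)[:2] for p in k],np.float32)
            rr=cv2.minAreaRect(P*1000);print("plate mm",rr,cv2.boxPoints(rr))
        else:
            P=np.array([plane(0,p[0].astype(float),.102,c)[:2] for p in k]);print("circle",cv2.minEnclosingCircle((P*1000).astype(np.float32)))
# front edge of board
w=(s<40)&(v>120)
e=[(x,np.argwhere(w[95:115,x])[0][0]+95) for x in range(120,500,10)];P=np.array([plane(0,p,.1,c)[:2] for p in e]);f=np.polyfit(P[:,1],P[:,0],1);print("front edge yaw",np.degrees(-np.arctan(f[0])),f)
print("key yaw",np.degrees(yaw))
rd=max(blobs(((h<6)|(h>174))&(s>170)&(v>60)&(X>280)&(X<345)&(Y>240)&(Y<380)),key=lambda b:b[1])
print("red",rectpts(rd[0]),np.argwhere(rd[0]).min(0),np.argwhere(rd[0]).max(0))
d=np.array([np.cos(yaw),np.sin(yaw),0]);B=tcp+[0,0,.019]
n=np.array([-d[1],d[0],0]);rim=np.array([px(B+.02*(np.cos(a)*d+np.sin(a)*np.array([0,0,1]))+g*n) for a in np.linspace(0,6.28,60) for g in(-.005,.005)]);print("pred red",rim.min(0),rim.max(0))
br=[b for b in blobs((h>14)&(h<32)&(s>110)&(X>280)&(X<345)&(Y>252)&(Y<285))];print([(b[1],b[2],np.argwhere(b[0]).min(0)) for b in br])
cr=np.array([px(B+[.014*np.cos(a),.014*np.sin(a),-.028]) for a in np.linspace(0,6.28,60)]);print("pred collar min",cr.min(0),cr.max(0))
E
```

```text
outer 331 ((305.7090148925781, 175.79859924316406), (58.02906036376953, 129.51524353027344), 179.6633758544922) [0.51248827 0.02587722 0.102     ] [0.51261453 0.0257285  0.102     ]
plate mm ((514.6375732421875, 25.77805519104004), (39.673927307128906, 88.45509338378906), 86.64678955078125) [[469.32547    8.561974]
 [557.62915    3.388134]
 [559.9497    42.994137]
 [471.646     48.167976]]
hole 28 ((306.1132507324219, 225.1132354736328), (10.06093978881836, 10.069984436035156), 44.99997329711914) [0.5465695  0.02404334 0.102     ] [0.54648399 0.02396964 0.102     ]
circle ((546.6117553710938, 24.01468276977539), 3.766169786453247)
hole 80 ((305.9434814453125, 178.02597045898438), (28.56471061706543, 28.717723846435547), 9.291460990905762) [0.51398587 0.0259425  0.102     ] [0.5139707 0.0259816 0.102    ]
circle ((514.1773071289062, 25.92033576965332), 10.047955513000488)
hole 30 ((305.4779968261719, 129.64114379882812), (10.896530151367188, 11.137147903442383), 29.990514755249023) [0.48263384 0.02757983 0.102     ] [0.4828596  0.02758018 0.102     ]
circle ((482.66357421875, 27.596832275390625), 3.7342543601989746)
front edge yaw -3.15724636648826 [0.05516019 0.46454228]
key yaw -3.287592933075173
red ((312.0, 316.5), (93.0, 26.0), 90.0) [270 299] [363 325]
pred red [297.73566119 272.40730917] [324.76555957 370.16023401]
[(np.int32(495), array([312.61212121, 270.68888889]), array([258, 286]))]
pred collar min [282.73164893 266.18806912] [339.96626297 319.1353668 ]
```

```bash
python3 -m handwheel '[[-15,-0.5,0,0,0,0,-1],[-15,-0.5,0,0,0,0,-1],[-10,-0.4,0,0,0,0,-1],[-3.8,0,-10,0,0,0,-1],[0,0,-20,0,0,0,-1]]';python3 -m handwheel '[[0,0,-15,0,0,0,-1],[0,0,-7,0,0,0,-1],[0,0,0,0,0,0,-1],[0,0,0,0,0,0,-1],[0,0,0,0,0,0,-1]]'
python3 - <<'E'
from h import *
o=observe();print(o["tcp_pos"])
a=camera("wrist")[120:360,190:430];b=camera("scene")[195:285,255:345];np.savez("k.npz",tcp=o["tcp_pos"])
cv2.imwrite("pics/m4.png",np.hstack([cv2.resize(a,(400,400)),cv2.resize(b,(400,400),interpolation=cv2.INTER_CUBIC)])[:,:,::-1])
E
```

```text
time: 6.75
tcp_pos: [0.5167, 0.0254, 0.1705]
ee_rot: [0.002, 0.029, 1.0, -0.0]
force: [0.9, 0.3, -1.0]
gripper_width: 0.0101
grasp_force: 30.0
time: 7.25
tcp_pos: [0.5164, 0.0255, 0.1485]
ee_rot: [0.001, 0.029, 1.0, -0.0]
force: [0.6, -0.7, -0.6]
gripper_width: 0.01
grasp_force: 30.0
[0.51640746 0.02548124 0.1485379 ]
```

View pics/m4.png

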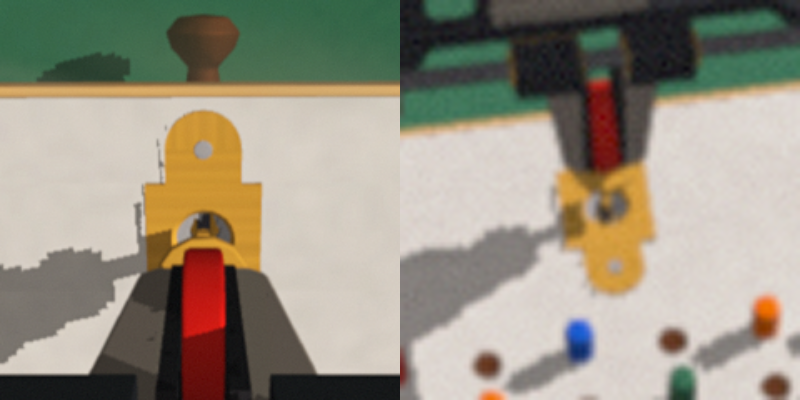

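Both views show the bit hanging just over the hole (wrist crop (205,225), scene crop (607,205)). I'll lower it now.

```bash
python3 -m handwheel '[[0,0,-5,0,0,0,-1],[0,0,-4,0,0,0,-1],[0,0,-2,0,0,0,-1],[0,0,0,0,0,0,-1],[0,0,0,0,0,0,-1]]';python3 -m handwheel '[[0,0,-1,0,0,0,-1],[0,0,-1,0,0,0,-1],[0,0,-1,0,0,0,-1],[0,0,0,0,0,0,-1],[0,0,0,0,0,0,-1]]'
```

```text
time: 7.85
tcp_pos: [0.5156, 0.0256, 0.1365]
ee_rot: [-0.0, 0.029, 1.0, 0.0]
force: [0.2, 0.2, -0.3]
gripper_width: 0.0103
grasp_force: 30.0
time: 8.35
tcp_pos: [0.5159, 0.0255, 0.134]
ee_rot: [0.0, 0.029, 1.0, -0.0]
force: [-1.0, 0.2, 2.5]
gripper_width: 0.0098
grasp_force: 30.0
```

The bit is in the mouth and touching the upper disc. Next is a light press and a clockwise twist.

```bash
python3 -m handwheel '[[0,0,-1,0,0,-0.5,-1],[0,0,-0.5,0,0,-0.5,-1],[0,0,0,0,0,-0.5,-1],[0,0,0,0,0,-0.5,-1],[0,0,0,0,0,-0.5,-1]]';python3 -m handwheel '[[0,0,-0.5,0,0,-0.5,-1],[0,0,0,0,0,-0.5,-1],[0,0,-0.5,0,0,-0.5,-1],[0,0,0,0,0,-0.5,-1],[0,0,0,0,0,0,-1]]'
```

```text
time: 8.85
tcp_pos: [0.5157, 0.0255, 0.132]
ee_rot: [0.0, 0.138, 0.99, -0.0]
force: [0.7, 0.5, -0.0]
gripper_width: 0.0097
grasp_force: 30.0
time: 9.35
tcp_pos: [0.5153, 0.0257, 0.1307]
ee_rot: [-0.0, 0.223, 0.975, -0.0]
force: [-0.2, -0.6, -0.4]
gripper_width: 0.0098
grasp_force: 30.0
```

```bash
python3 -m handwheel '[[0,0,-1,0,0,0,-1],[0,0,-1,0,0,0,-1],[0,0,-1,0,0,0,-1],[0,0,0,0,0,0,-1],[0,0,0,0,0,0,-1]]';python3 -m handwheel '[[0,0,-0.5,0,0,0,-1],[0,0,-0.5,0,0,0,-1],[0,0,-0.5,0,0,0,-1],[0,0,0,0,0,0,-1],[0,0,0,0,0,0,-1]]'
```

```text
time: 9.85
tcp_pos: [0.5156, 0.0257, 0.1281]
ee_rot: [-0.0, 0.223, 0.975, -0.0]
force: [-0.2, -0.0, 0.3]
gripper_width: 0.0098
grasp_force: 30.0
time: 10.35
tcp_pos: [0.516, 0.0256, 0.1272]
ee_rot: [0.0, 0.223, 0.975, 0.0]
force: [-1.6, -0.2, 5.0]
gripper_width: 0.01
grasp_force: 30.0
```

Through the upper disc and now on the lower one, 7 mm further down. Twist anticlockwise.

```bash
python3 -m handwheel '[[0,0,0,0,0,0.8,-1],[0,0,0,0,0,0.8,-1],[0,0,0,0,0,0.8,-1],[0,0,0,0,0,0.8,-1],[0,0,0,0,0,0.8,-1]]';python3 -m handwheel '[[0,0,-0.5,0,0,0.6,-1],[0,0,0,0,0,0.6,-1],[0,0,0,0,0,0.5,-1],[0,0,0,0,0,0.5,-1],[0,0,0,0,0,0,-1]]'
```

```text
time: 10.85
tcp_pos: [0.5162, 0.0254, 0.1272]
ee_rot: [0.001, 0.049, 0.999, -0.0]
force: [-0.2, -0.2, 3.6]
gripper_width: 0.0095
grasp_force: 30.0
time: 11.35
tcp_pos: [0.5163, 0.0256, 0.1269]
ee_rot: [0.001, -0.046, 0.999, -0.0]
force: [-0.8, 0.8, 5.7]
gripper_width: 0.01
grasp_force: 30.0
```

```bash
python3 -m handwheel '[[0,0,-0.5,0,0,0.5,-1],[0,0,0,0,0,0.5,-1],[0,0,-0.5,0,0,0.5,-1],[0,0,0,0,0,0.5,-1],[0,0,0,0,0,0.4,-1]]';python3 -m handwheel '[[0,0,-0.5,0,0,0.2,-1],[0,0,-0.5,0,0,0,-1],[0,0,0,0,0,0,-1],[0,0,0,0,0,0,-1],[0,0,0,0,0,0,-1]]'
```

```text
time: 11.85
tcp_pos: [0.5153, 0.0257, 0.1245]
ee_rot: [-0.0, -0.15, 0.989, 0.0]
force: [-0.3, 0.0, -0.7]
gripper_width: 0.0101
grasp_force: 30.0
time: 12.35
tcp_pos: [0.5156, 0.0256, 0.1241]
ee_rot: [0.0, -0.158, 0.987, -0.0]
force: [-0.7, 0.0, -0.6]
gripper_width: 0.01
grasp_force: 30.0
```

In the lower disc. Twist back into line with the box's x, then press home.

```bash
python3 -m handwheel '[[0,0,-1,0,0,0,-1],[0,0,-0.5,0,0,-0.5,-1],[0,0,0,0,0,-0.8,-1],[0,0,0,0,0,-0.8,-1],[0,0,0,0,0,-0.8,-1]]';python3 -m handwheel '[[0,0,0,0,0,-0.8,-1],[0,0,0,0,0,-0.6,-1],[0,0,-0.5,0,0,0,-1],[0,0,-0.5,0,0,0,-1],[0,0,0,0,0,0,-1]]'
```

```text
time: 12.85
tcp_pos: [0.5155, 0.0256, 0.1224]
ee_rot: [-0.0, -0.031, 1.0, -0.0]
force: [0.2, 0.5, -1.4]
gripper_width: 0.01
grasp_force: 30.0
time: 13.35
tcp_pos: [0.5158, 0.0256, 0.1219]
ee_rot: [0.0, 0.028, 1.0, -0.0]
force: [-0.3, 0.3, 2.6]
gripper_width: 0.0101
grasp_force: 30.0
```

```bash
python3 -m handwheel '[[0,0,-1,0,0,0,-1],[0,0,-0.5,0,0,0.5,-1],[0,0,0,0,0,0,-1],[0,0,-0.5,0,0,-0.5,-1],[0,0,0,0,0,0,-1]]'
```

```text
time: 13.85
tcp_pos: [0.5156, 0.0256, 0.1195]
ee_rot: [0.0, 0.029, 1.0, -0.0]
force: [-0.2, -0.7, 1.3]
gripper_width: 0.01
grasp_force: 30.0
```

```bash
python3 -m handwheel '[[0,0,-1,0,0,0,-1],[0,0,-1,0,0,0,-1],[0,0,-1,0,0,0,-1],[0,0,-0.5,0,0,0,-1],[0,0,0,0,0,0,-1]]';python3 -m handwheel '[[0,0,-0.5,0,0,0,-1],[0,0,-0.5,0,0,0,-1],[0,0,-0.5,0,0,0,-1],[0,0,0,0,0,0,-1],[0,0,0,0,0,0,-1]]'
```

```text
time: 14.35
tcp_pos: [0.5155, 0.0257, 0.1161]
ee_rot: [-0.0, 0.029, 1.0, 0.0]
force: [-0.7, 1.3, 1.4]
gripper_width: 0.0098
grasp_force: 30.0
time: 14.85
tcp_pos: [0.5156, 0.0257, 0.116]
ee_rot: [-0.0, 0.029, 1.0, -0.0]
force: [-5.9, -0.1, 10.9]
gripper_width: 0.0101
grasp_force: 30.0
```

Home: firm contact at the predicted 0.116 height. Now the clockwise turn.

```bash
python3 -m handwheel '[[-0.1,-0.1,0,0,0,-1,-1],[-0.1,-0.1,0,0,0,-1,-1],[-0.1,-0.1,0,0,0,-1,-1],[-0.1,-0.1,0,0,0,-1,-1],[-0.1,-0.1,0,0,0,-1,-1]]'; python3 -c "
from rig import *;print(observe()['wrist_torque'])"; python3 -m handwheel '[[-0.1,-0.1,0,0,0,-1,-1],[-0.1,-0.1,0,0,0,-1,-1],[-0.1,-0.1,0,0,0,-1,-1],[-0.1,-0.1,0,0,0,-1,-1],[0,0,0,0,0,-1,-1]]'; python3 -c "
from rig import *;print(observe()['wrist_torque'])"
```

```text
time: 15.35
tcp_pos: [0.516, 0.0252, 0.116]
ee_rot: [0.001, 0.246, 0.969, 0.0]
force: [-1.9, 2.0, 7.7]
gripper_width: 0.0098
grasp_force: 30.0
[0.2599503  0.46552931 0.12066245]
time: 15.85
tcp_pos: [0.5158, 0.0249, 0.116]
ee_rot: [0.001, 0.45, 0.893, 0.001]
force: [-1.0, 1.1, 7.4]
gripper_width: 0.0101
grasp_force: 30.0
[0.2971048  0.3413445  0.08284793]
```

```bash
python3 -m handwheel '[[-0.1,-0.1,0,0,0,-1,-1],[-0.1,-0.1,0,0,0,-1,-1],[-0.1,-0.1,0,0,0,-1,-1],[0,0,0,0,0,-1,-1],[0,0,0,0,0,-1,-1]]'; python3 -c "
from rig import *;print(observe()['wrist_torque'])"; python3 -m handwheel '[[0,0,0,0,0,-1,-1],[0,0,0,0,0,-1,-1],[0,0,0,0,0,-1,-1],[0,0,0,0,0,-1,-1],[0,0,0,0,0,0,-1]]'; python3 -c "
from rig import *;print(observe()['wrist_torque'])"
```

```text
time: 16.35
tcp_pos: [0.5155, 0.0247, 0.116]
ee_rot: [0.001, 0.632, 0.775, 0.001]
force: [-1.7, 1.5, 7.6]
gripper_width: 0.0097
grasp_force: 30.0
[0.31422868 0.36613733 0.09812896]
time: 16.85
tcp_pos: [0.5152, 0.0247, 0.116]
ee_rot: [0.0, 0.757, 0.654, 0.001]
force: [-2.4, 1.5, 8.0]
gripper_width: 0.01
grasp_force: 30.0
[0.29253427 0.62881877 0.03859526]
```

```bash
python3 -m handwheel '[[0,0,0,0,0,-0.5,-1],[0,0,0,0,0,-0.5,-1],[0,0,0,0,0,-0.5,-1],[0,0,0,0,0,0,-1],[0,0,0,0,0,0,-1]]'; python3 - <<'E'
from h import *
print(observe()["wrist_torque"])
a=camera("scene")[150:360,210:410];b=camera("wrist");t=camera("top")[160:330,260:430]
cv2.imwrite("pics/f5.png",np.hstack([cv2.resize(x,(266,400)) if 0 else cv2.resize(x,(266,266)) for x in (a,b,t)])[:,:,::-1])
E
```

```text
time: 17.35
tcp_pos: [0.5152, 0.0248, 0.116]
ee_rot: [0.0, 0.797, 0.604, 0.001]
force: [-1.4, 1.4, 8.5]
gripper_width: 0.0095
grasp_force: 30.0
[0.34833559 0.61788723 0.32195306]
```

View pics/f5.png

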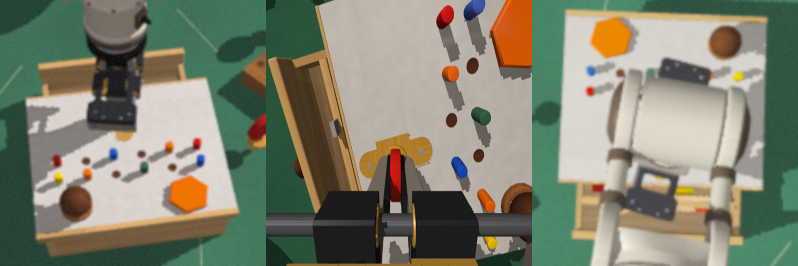

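The composite shows the drawer sprung well out in all three views, with the key still in the fingers and the bystanders in place. The torque jump to 0.32 N m is the stop. Handing in.

```bash
python3 -c "
from rig import *;print(sign_off())"
```

```text
the job is handed in; nothing more can be done
None
```

The key went fully home and was turned a quarter clockwise to its stop. The drawer sprang open, and I handed the job in with the gripper still holding the key turned; `sign_off()` returned no verdict, so the result isn't confirmed.

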